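Gauge the cork-faced mandrel

TASK

Lay the beech mandrel in the two wooden forks of the sloped gauge rest, cork end at the low end and its cork face right up against the steel stop, and let go of it. Then start the gauge: press the shrouded push button fully down squarely along its axis, keep it fully down for a good second, and let it spring back up; do not lean hard on it or swivel the switch head, leave the mandrel as you seated it and do not disturb the bocal, the oiler cup or the horn ring.

Things in the scene. Friction and masses are not known exactly. Their poses are not given: they have to be found in the camera images.
- mandrel: Loose pale beech mandrel, 160 mm long, about 110 g. Origin on its axis at the middle of the square grip; x runs along it to the tapered nose. Along x: square grip 34 x 34 mm from -25 to +25 mm; round shanks 28 mm thick from -70 to -25 and +25 to +65; nose from +65 to +90, tapering to 16 mm. Starts lying on a flat of the grip, axis 17 mm above the bench.
- cork_face (a point): Centre of the mandrel's flat cork end face (8 mm of cork, 28 mm wide), 70 mm along -x from the mandrel's origin.
- rest: Gauge's sloped rest, fixed. Origin = where the mandrel's origin lies when seated against the stop, 85 mm above the bench; x points up the slope (18 deg; low end roughly towards the robot), y across, z square to the slope. Two 90 deg wooden V forks at x = -45 and +45 mm, each 14 mm long, tips at z = +5 and y = +-28 mm, carry the round shanks. Between them nothing stands above z = -29 mm.
- rest_stop (a point): Middle of the steel stop's face at the rest's low end: x = -70 mm, y = z = 0 in the rest's frame, same axes. The plate is 32 mm wide, top edge at z = +14 mm. The mandrel does not slide down to it by itself: friction holds it. The grey gauge housing beyond the high end is 140 mm tall, about 24 mm beyond a seated nose.
- button_top (a point): Centre of the push button's flat steel face, 44 mm wide, inside a round grey shroud (62 mm inside, 72 mm outside) whose rim stands 24 mm above the face. z points out of the button along its axis: press along -z. y is parallel to the swivel axis, which lies 56 mm below the face along -z and 115 mm above the bench.
- shroud_rim (a point): Centre of the shroud's rim on the switch head, 24 mm above the button's face on its axis, same axes; it stays put when the button is pressed and moves only if the head is swivelled.
- yoke: Fixed foot and yoke of the switch, carrying the swivelling head with the button: round foot 110 mm wide, cheeks 98 mm apart over their outsides and up to 133 mm high. Origin under the foot's centre; its front, to which the head leans, is -x: roughly the robot's left.
- button (a joint): Button travel in m: 0 = up, 0.010 = fully down (hard stop, 10 mm). Spring: 2.7 N starts it, 9 N brings it fully down; it springs back by itself.
- head (a joint): Tilt of the switch head in its yoke in rad: 0 = button facing straight up, positive = leaning towards the yoke's front, roughly the robot's left (starts between 0.42 and 0.72). Stiff friction swivel: slips at about 0.9 N m, so off-axis pushing may turn it; leave it as it is.
- bocal: Bystander: old silver bocal, a bent tube about 170 mm long lying flat. Origin under its middle, on the bench.
- oiler: Bystander: brass oiler-shaped cup, 64 mm wide, 85 mm tall, standing. Origin under its middle.
- horn_ring: Bystander: dark horn spacer ring, 68 mm outside, 44 mm inside, 16 mm thick, lying flat. Origin under its middle.
Things that resemble listed ones, but are neither listed nor needed, are in the scene too. What is shaped like the mandrel but black or turquoise is not meant.

How it is judged:
By the outcome, as a careful person would: the job done as asked, in the order asked, and still so for the second after the job is handed in, with the robot touching nothing.
It also fails if it takes over 62 s, if anything falls off the work surface, if the arm or the gripper's body presses on something with over 40 N, if the wrist force passes 120 N, or if a joint passes its speed limit or range.

ROBOT

A 6-joint arm with a two-finger parallel gripper is mounted at the origin on the work surface. World frame = base frame: x ahead of the robot, y to its left, z up, the work surface at z = 0. Lengths are in m, angles in degrees, forces in N, time in s.
With the tool pointing down it reaches from about 0.375 to 0.9 m from the base axis. Payload 3.1 kg.
Tool frame: the origin (TCP) lies on the centre line of the jaws, within the pads' length; the fingertips stand finger_overhang ahead of it and the grasp point (between the pads) lies 5 mm behind it (finger_overhang is the distance from the TCP to the fingertips, in m); z points along the fingers, y is the line along which they close (so a half turn about z gives the same grasp; the last joint's range is limited). The gripper opens to 87 mm and grips with 3 to 60 N. Pads are 19 mm wide; open, the fingers measure 117 mm over their backs; the gripper's body (75 mm by 190 mm) begins 51 mm behind the grasp point.
Start: joints at [65.059, 30.224, 82.088, -0, 67.689, -10.227], TCP at [0.159, 0.604, 0.237] pointing down, gripper open.
Joint ranges: [-176.69, 176.69], [-43.24, 126.21], [12.49, 139.97], [-82, 262], [0, 151.66], [-163.58, 163.58]. Speed limits (degrees/s): [159.86, 159.86, 180, 180, 180, 180].

INTERFACE

Orientations are given as a 3x3 rotation matrix whose columns are the frame's x, y, z axes.
In Python, from rig import read_state, capture, calibration, hand_in, finger_overhang gives the robot as it stands.
- The arm moves only by the tool send_rows, never from a script. Its argument "plan" is a list of rows, each a list of 5 numbers: the closure in counts, from 0 (fully open) to 255 (shut), then the shift along the tool's x, y, z in m, then the turn about the tool's z in rad. A call has 1 to 20 rows; each row shifts and turns the commanded pose from where the row before left it, along the tool's axes as they then stand; what a row does not reach is not made up. A row lasts 1/12 s, in which the tool goes at most 41.7 mm and 7.16 degrees, less where a joint would pass 70% of its speed; a pose out of reach is approached as far as the arm can. A call is refused whole if a number of a shift passes 0.0417 or a number of a turn 0.125, either way. A call with a gripper value outside its range is refused whole. The fingers move at their own pace and stop on an object; the grip force is fixed at half the most. Time passes only in rows, so rows that do not move let the fingers close. It gives the time, the measured TCP pose, the force, the opening and the grip force at its end, in the units of the state.
- read_state(): the state, without advancing time (a new reading comes with each control period).
- capture(name): name is "scene" or "top" or "wrist"; returns (picture, depth): 384x512x3 uint8, blue, green, red; 384x512 float32, m along the optical axis (not along the pixel's ray), 0 where there is no reading.
- calibration(name): a dict with "fx", "fy", "cx", "cy" (pixels), "xyz" and "rotation" of the camera in the world. Camera axes: x right, y down, z forward; pixel columns grow to the right and rows downward; lengths in m; the calibration is good to about 2 mm. A picture is of the moment at which its call begins: read the wrist's pose just before it. calibration takes no time and is no camera call; for the wrist camera it gives the pose at the moment of the call.
- hand_in(): hands the job in; it is judged then, once.
The state is a dict: "time_s": time; "joint_positions": joint angles; "qvel": joint speeds; "tau": joint torques, N m; "position": TCP position; "tcp_rot": TCP orientation; "force": force on the tool from outside, world axes, zero at the start; "moment": the same for the moment, N m; "opening": opening from 0.0 (shut) to 1.0 (fully open); "grasp_force": force on a finger pad.
Only numpy, scipy, OpenCV 4.12 (cv2) and the standard library are available. Lean on these libraries where they do the work, as an engineer would, in place of code of your own. Each camera call takes 0.05 s, during which the arm holds its last target. There are 200 camera calls.

## Working session

There is one attempt and no reset: what is moved stays moved. The work goes in short steps, Python scripts to look and compute and a tool call to move; the robot and the scene stay as the last step left them, time stands still between calls to the robot, and variables do not carry over. Pictures are saved under pics/ and viewed, at most 10 in all, crops included, and the job is handed in when it is done.

Besides the shell and the picture viewer there is one more tool, called after "Request:" as a command line: name --pt "numbers of a row" for each row, then --argument value for the rest. send_rows: Moves the arm, as the interface text tells. Its arguments: {"type":"object","properties":{"plan":{"type":"array","items":{"type":"array","items":{"type":"number"}}}},"required":["plan"]}

```bash
mkdir -p pics; ls; cat > h.py <<'E'
import numpy as np, cv2
from rig import *
def pts(name):
    c=calibration(name); im,d=capture(name)
    v,u=np.mgrid[0:384,0:512]
    P=np.stack([(u-c['cx'])/c['fx']*d,(v-c['cy'])/c['fy']*d,d],-1)
    W=P@np.array(c['rotation']).T+np.array(c['xyz'])
    W[d==0]=np.nan
    return im,d,W
E
python3 - <<'E'
from h import *
s=read_state(); print(s, finger_overhang if not callable(finger_overhang) else finger_overhang())
ims=[]
for n in('scene','top'):
    im,d,W=pts(n); np.savez(n+'.npz',im=im,W=W); c=calibration(n); print(n,np.round(c['xyz'],3),np.round(c['rotation'],2).tolist())
    cv2.imwrite(f'pics/{n}.png',cv2.resize(im,(800,600)))
E
```

```text
pics
{'time_s': 0.0, 'joint_positions': array([ 6.50602057e+01,  3.02789491e+01,  8.21556231e+01, -1.47030244e-03,
        6.76869771e+01, -1.02260724e+01]), 'qvel': array([ 0.06093678, -0.06804027,  0.05838124,  0.00135568, -0.07639699,
        0.14277863]), 'tau': array([ 7.93291038e-04, -4.40044284e+01, -1.76590240e+01,  6.32014289e-02,
        5.82166028e-02, -1.61484295e-04]), 'position': array([0.15841485, 0.60388114, 0.235576  ]), 'tcp_rot': array([[-9.67209279e-01,  2.53979230e-01, -8.73009248e-04],
       [ 2.53980485e-01,  9.67207410e-01, -1.93362304e-03],
       [ 3.53280924e-04, -2.09194545e-03, -9.99997749e-01]]), 'force': array([ 0.3257193 ,  0.26481586, -0.43777644]), 'moment': array([ 0.01732634, -0.05329445, -0.03697952]), 'grasp_force': 0.0, 'opening': 1.0011425771268683} 0.014
scene [1.428 0.475 1.185] [[-0.49, 0.64, -0.59], [0.87, 0.37, -0.33], [0.01, -0.68, -0.74]]
top [0.446 0.003 1.172] [[0.02, -0.99, 0.14], [-1.0, -0.02, -0.02], [0.02, -0.14, -0.99]]
```

View pics/scene.png

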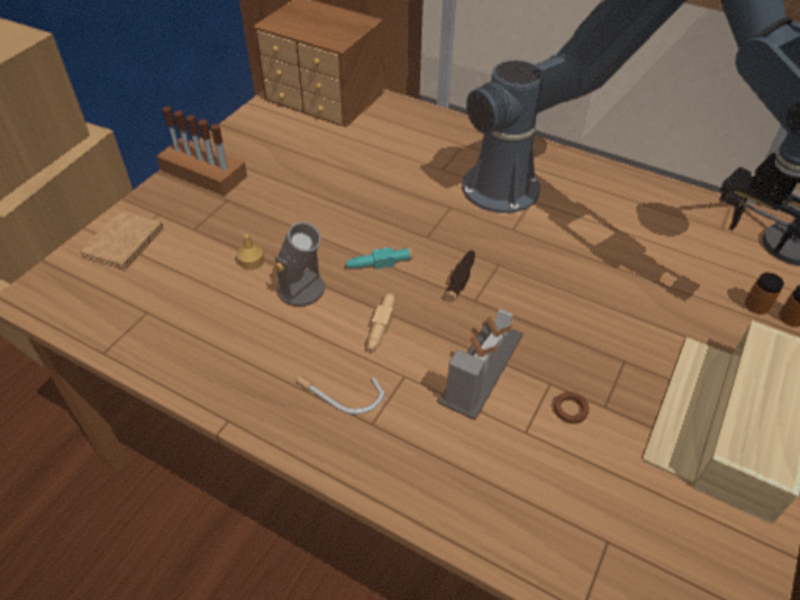

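View pics/top.png

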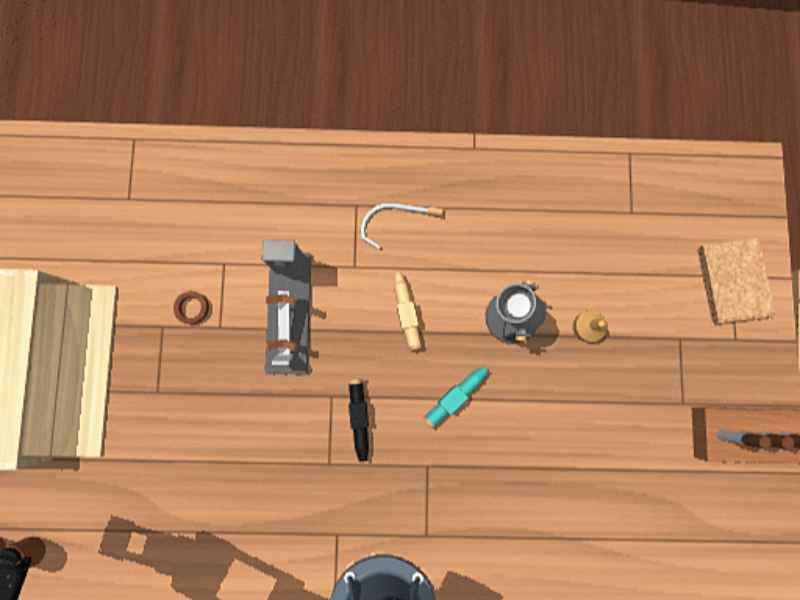

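Candidates, in pixels of the 800x600 top view: the beech one at (408,312), black at (359,420), turquoise at (457,398). I choose the pale beech one at (408,312), with its narrow nose at (400,275) and its cork end at (418,350). The rest is at (285,310), its low end and stop at (285,368), with the housing at (280,250). The button is at (518,303).

```bash
python3 - <<'E'
from h import *
z=np.load('top.npz'); im,W=z['im'],z['W']
r=.64
cv2.imwrite('pics/crop1.png',cv2.resize(im[145:250,155:365],(800,400),interpolation=cv2.INTER_CUBIC))
def at(u,v): return np.round(W[int(v*r),int(u*r)],3)
for k,p in dict(grip=(408,312),nose=(400,280),cork=(418,346),btn=(518,303),foot=(495,320),hous=(280,248),stop=(285,364),oil=(591,326),ring=(178,308),stack=(286,330)).items(): print(k,at(*p))
# mandrel
m=(W[...,2]>.006)&(W[...,2]<.05)
sub=np.zeros(m.shape,bool); sub[170:228,248:274]=1
P=W[m&sub]; c=P.mean(0); 
(cx,cy),(w,h),a=cv2.minAreaRect((P[:,:2]*1000).astype(np.float32)); print('mandrel',cx,cy,w,h,a)
u,s,vt=np.linalg.svd(P[:,:2]-c[:2],full_matrices=False); d=vt[0]*np.sign(vt[0][0]); t=(P[:,:2]-c[:2])@d; q=(P[:,:2]-c[:2])@np.array([-d[1],d[0]])
print(c,d,t.min(),t.max())
for a in np.arange(t.min(),t.max(),.01):
  k=(t>=a)&(t<a+.01)
  if k.sum()>2: print(round(a-t.min(),3),np.round([np.ptp(q[k]),q[k].mean(),P[k,2].max()],4))
E
```

```text
grip [ 0.579 -0.036  0.035]
nose [ 0.643 -0.019  0.026]
cork [ 0.51  -0.056  0.03 ]
btn [ 0.585 -0.226  0.167]
foot [ 0.569 -0.213  0.016]
hous [0.679 0.206 0.143]
stop [0.469 0.198 0.079]
oil [ 0.557 -0.397  0.058]
ring [0.576 0.432 0.018]
stack [0.534 0.203 0.052]
mandrel 582.1370849609375 -32.082950592041016 160.31298828125 69.36067199707031 3.744351625442505
[ 0.57923147 -0.03279524  0.02990355] [0.97304523 0.23061434] -0.07573241402610388 0.08394113610977824
0.0 [ 0.0367 -0.0002  0.0339]
0.01 [ 0.0302 -0.0009  0.0351]
0.02 [ 0.0263 -0.0007  0.034 ]
0.03 [0.0265 0.     0.0347]
0.04 [0.0324 0.0002 0.0406]
0.05 [ 0.0338 -0.      0.0398]
0.06 [0.0548 0.0003 0.0393]
0.07 [0.0333 0.0006 0.0396]
0.08 [0.0321 0.0011 0.0394]
0.09 [ 0.0532 -0.0014  0.0377]
0.1 [0.0266 0.0012 0.0367]
0.11 [ 0.0461 -0.0007  0.0355]
0.12 [0.0262 0.0008 0.0356]
0.13 [0.0296 0.0016 0.0347]
0.14 [ 0.0683 -0.0011  0.0323]
0.15 [ 0.0537 -0.0022  0.0287]
```

View pics/crop1.png

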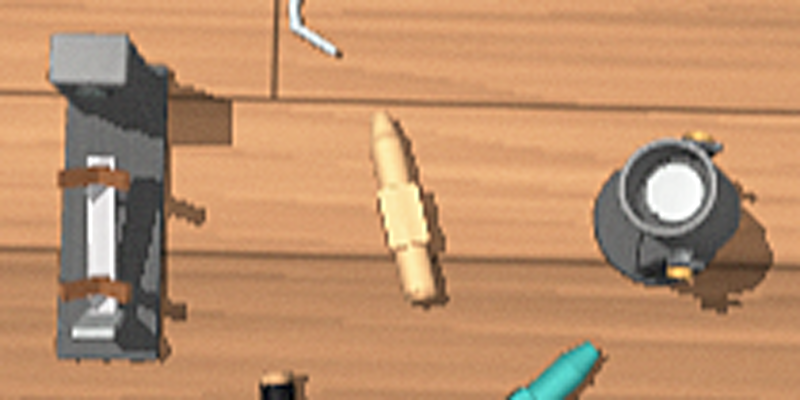

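The close-up confirms it: pale beech, square grip mid-length, tapered nose at the far end (crop 380,115), cork end nearest the robot (crop 425,295). Next I move over the rest for a closer wrist view.

Request:
send_rows --pt "0 -0.0287 -0.02 -0.004 0" --pt "0 -0.0287 -0.02 -0.004 0" --pt "0 -0.0287 -0.02 -0.004 0" --pt "0 -0.0287 -0.02 -0.004 0" --pt "0 -0.0287 -0.02 -0.004 0" --pt "0 -0.0287 -0.02 -0.004 0" --pt "0 -0.0287 -0.02 -0.004 0" --pt "0 -0.0287 -0.02 -0.004 0" --pt "0 -0.0287 -0.02 -0.004 0" --pt "0 -0.0287 -0.02 -0.004 0" --pt "0 -0.0287 -0.02 -0.004 0" --pt "0 -0.0287 -0.02 -0.004 0" --pt "0 -0.0287 -0.02 -0.004 0" --pt "0 -0.0287 -0.02 -0.004 0" --pt "0 -0.0287 -0.02 -0.004 0" --pt "0 0 0 0 0" --pt "0 0 0 0 0"

```text
time_s: 1.52
position: [0.4999, 0.2035, 0.2962]
tcp_rot: [[-0.966, 0.258, -0.0], [0.258, 0.966, 0.0], [0.0, 0.0, -1.0]]
force: [-0.4, -0.2, 0.2]
opening: 0.998
grasp_force: 0.0
```

```bash
python3 - <<'E'
from h import *
print(read_state()['position'],read_state()['tcp_rot'].round(3).tolist())
im,d,W=pts('wrist'); np.savez('w1.npz',im=im,W=W); c=calibration('wrist'); print(c)
g=im.copy(); cv2.imwrite('pics/w1.png',cv2.resize(im,(800,600)))
E
```

```text
[0.49993043 0.2034787  0.29624437] [[-0.966, 0.258, -0.0], [0.258, 0.966, 0.0], [0.0, 0.0, -1.0]]
{'fx': 277.5474419243572, 'fy': 277.5474419243572, 'cx': 257.82023345313013, 'cy': 191.83800256653083, 'xyz': array([0.41787655, 0.22502149, 0.4439843 ]), 'rotation': array([[ 2.55291718e-01,  9.21309528e-01,  2.93282957e-01],
       [ 9.66863668e-01, -2.42985109e-01, -7.83127353e-02],
       [-8.86877694e-04,  3.03557229e-01, -9.52812795e-01]])}
```

View pics/w1.png

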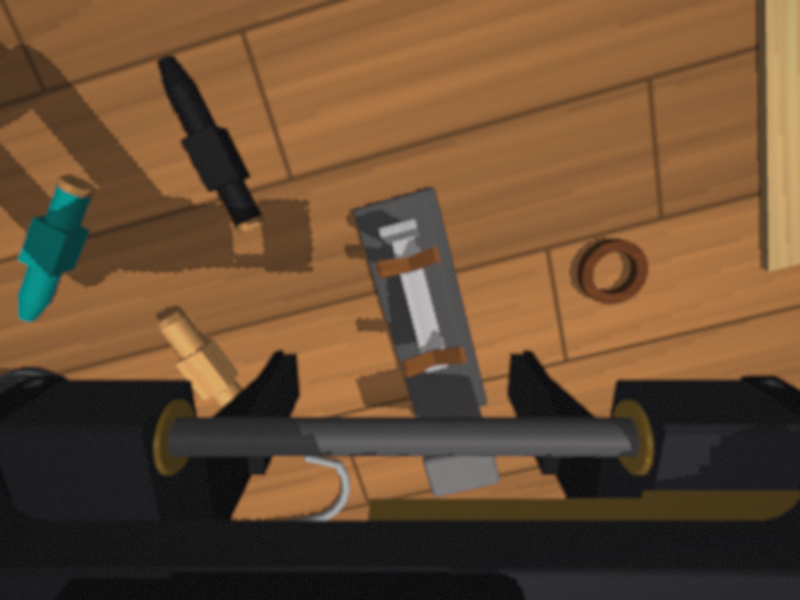

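The wrist view shows the rest clearly: low fork at (408,262), high fork at (433,360), stop plate at (398,230), housing at (465,475). I'll fit its frame from the fork and stop points.

```bash
python3 - <<'E'
from h import *
from scipy.optimize import minimize
for f in('top','w1'):
    z=np.load(f+'.npz'); im,W=z['im'],z['W']
    hsv=cv2.cvtColor(im,cv2.COLOR_BGR2HSV)
    reg=(abs(W[...,0]-.54)<.12)&(abs(W[...,1]-.2)<.05)&(W[...,2]>.035)
    br=reg&(hsv[...,1]>90)
    P=W[br]; print(f,len(P),'z',P[:,2].min().round(3),P[:,2].max().round(3))
    near=P[:,0]<.545
    C=[]
    for k in(near,~near):
        (a,b),s,ang=cv2.minAreaRect((P[k][:,:2]*1000).astype(np.float32)); print(k.sum(),np.round([a,b,*s,ang],1),'med z',np.median(P[k][:,2]).round(3),'max',P[k][:,2].max().round(3)); C.append((a,b))
    C=np.array(C); d=C[1]-C[0]; print('yaw',np.degrees(np.arctan2(d[1],d[0])),'dist',np.hypot(*d),'mid',C.mean(0))
    psi=np.arctan2(d[1],d[0]); a=np.radians(18)
    X=np.array([np.cos(a)*np.cos(psi),np.cos(a)*np.sin(psi),np.sin(a)]);Y=np.array([-np.sin(psi),np.cos(psi),0]);Z=np.cross(X,Y)
    O=np.array([*C.mean(0)/1000,.085])
    for k in(near,~near):
        L=(P[k]-O)@np.stack([X,Y,Z],1); print('fork local pct5/95',np.percentile(L,[3,50,97],axis=0).round(4).tolist())
    L=(W-O)@np.stack([X,Y,Z],1)
    st=reg&~br&(L[...,0]<-.06)&(L[...,0]>-.095)&(L[...,2]>.0)&(abs(L[...,1])<.03)
    print('stop',st.sum(),np.percentile(L[st],[3,50,97],axis=0).round(4).tolist())
    # roi stack above
    h=(abs(L[...,1])<.04)&(W[...,2]>.12)&(W[...,0]<.75)&(W[...,0]>.62); print('housing',h.sum(),np.percentile(W[h],[3,97],axis=0).round(3).tolist() if h.any() else '')
    # mandrel check / button
z=np.load('top.npz'); im,W=z['im'],z['W']
b=(abs(W[...,0]-.58)<.07)&(abs(W[...,1]+.22)<.07)
import itertools
hsv=cv2.cvtColor(im,cv2.COLOR_BGR2HSV)
br=b&(hsv[...,2]>170)&(hsv[...,1]<40)&(W[...,2]>.1)
P=W[br]; c=np.median(P,0); P=P[np.linalg.norm(P-c,axis=1)<.03]; c=P.mean(0); n=np.linalg.svd(P-c)[2][2]; n*=np.sign(n[2]); print('button',len(P),c,n)
print('rim',np.round(np.percentile(W[b&(W[...,2]>.14)],[1,50,99],axis=0),3).tolist())
E
```

```text
top 169 z 0.048 0.107
83 [504.2 206.8  16.3  54.4   1.1] med z 0.067 max 0.079
86 [589.4 208.4  53.5  16.1  88.1] med z 0.094 max 0.107
yaw 1.1057119402787932 dist 85.24374771122116 mid [546.78804016 207.59803772]
fork local pct5/95 [[-0.0527, -0.0257, -0.0199], [-0.0459, 0.0036, -0.0031], [-0.0396, 0.0269, 0.0058]]
fork local pct5/95 [[0.037, -0.0257, -0.019], [0.0436, 0.0038, -0.0039], [0.0508, 0.0264, 0.0066]]
stop 42 [[-0.077, -0.0136, 0.0019], [-0.0727, 0.0019, 0.0141], [-0.0705, 0.0165, 0.0195]]
housing 330 [[0.654, 0.18, 0.125], [0.694, 0.237, 0.144]]
w1 5193 z 0.051 0.4
4780 [487.5 197.6 115.4  49.6  72. ] med z 0.379 max 0.4
413 [618.8 205.5  80.3  59.5   1.7] med z 0.094 max 0.139
yaw 3.4644094287822362 dist 131.54217803847433 mid [553.16270447 201.57268524]
fork local pct5/95 [[-0.0553, -0.0431, -0.0063], [0.0202, 0.0159, 0.3011], [0.0328, 0.05, 0.3108]]
fork local pct5/95 [[0.0291, -0.0246, -0.0165], [0.0362, 0.001, -0.0025], [0.0436, 0.029, 0.0071]]
stop 187 [[-0.0863, -0.0061, 0.0023], [-0.0813, 0.0086, 0.016], [-0.0782, 0.0236, 0.0175]]
housing 988 [[0.655, 0.179, 0.137], [0.69, 0.234, 0.141]]
button 178 [ 0.57922871 -0.22853288  0.16658023] [0.07060765 0.40313135 0.9124142 ]
rim [[0.545, -0.274, 0.142], [0.579, -0.229, 0.167], [0.615, -0.188, 0.202]]
```

```bash
python3 - <<'E'
from h import *
z=np.load('w1.npz'); im,W=z['im'],z['W']
hsv=cv2.cvtColor(im,cv2.COLOR_BGR2HSV)
reg=(W[...,0]>.44)&(W[...,0]<.615)&(abs(W[...,1]-.205)<.05)&(W[...,2]>.035)&(W[...,2]<.125)
br=reg&(hsv[...,1]>90); P=W[br]; near=P[:,0]<.545
C=[]
for k in(near,~near):
    (a,b),s,ang=cv2.minAreaRect((P[k][:,:2]*1000).astype(np.float32)); print(k.sum(),np.round([a,b,*s,ang],1),np.median(P[k][:,2]).round(3),P[k][:,2].max().round(3)); C.append((a,b))
C=np.array(C); d=C[1]-C[0]; psi=np.arctan2(d[1],d[0]); print(np.degrees(psi),np.hypot(*d),C.mean(0))
a=np.radians(18)
X=np.array([np.cos(a)*np.cos(psi),np.cos(a)*np.sin(psi),np.sin(a)]);Y=np.array([-np.sin(psi),np.cos(psi),0]);Z=np.cross(X,Y)
O=np.array([*C.mean(0)/1000,.085])
for k in(near,~near):
    L=(P[k]-O)@np.stack([X,Y,Z],1); print(np.percentile(L,[3,50,97],axis=0).round(4).tolist())
L=(W-O)@np.stack([X,Y,Z],1)
st=reg&~br&(L[...,0]<-.06)&(L[...,0]>-.095)&(L[...,2]>.008)&(abs(L[...,1])<.03)
print('stop',st.sum(),np.percentile(L[st],[3,50,97],axis=0).round(4).tolist())
# mandrel in wrist
m=(W[...,2]>.006)&(W[...,2]<.045)&(hsv[...,2]>120)&(abs(W[...,1]+.04)<.06)&(W[...,0]>.48)&(W[...,0]<.65)
Q=W[m]; print('mandrel',len(Q),Q[:,0].min(),np.median(Q,0)); e=Q[Q[:,0]<Q[:,0].min()+.01]; print(e.mean(0))
E
```

```text
395 [5.033e+02 2.057e+02 1.920e+01 5.560e+01 3.000e-01] 0.066 0.077
404 [588.9 206.2  19.6  56.6   0.6] 0.094 0.105
0.31132842472275374 85.59916405209229 [546.10998535 205.97572327]
[[-0.0534, -0.026, -0.0186], [-0.047, -0.0017, -0.0046], [-0.0406, 0.0262, 0.0046]]
[[0.0361, -0.0262, -0.0182], [0.0425, -0.0011, -0.0045], [0.0489, 0.0266, 0.0044]]
stop 160 [[-0.08, -0.0151, 0.01], [-0.0758, -0.0003, 0.0141], [-0.0723, 0.0144, 0.0156]]
mandrel 1267 0.5024929300702599 [ 0.55791023 -0.03746446  0.03083604]
[ 0.50786482 -0.04756771  0.02712234]
```

Request:
send_rows --pt "0 -0.0166 -0.0263 0.018 0" --pt "0 -0.0166 -0.0263 0.018 0" --pt "0 -0.0166 -0.0263 0.018 0" --pt "0 -0.0166 -0.0263 0.018 0" --pt "0 -0.0166 -0.0263 0.018 0" --pt "0 -0.0166 -0.0263 0.018 0" --pt "0 -0.0166 -0.0263 0.018 0" --pt "0 -0.0163 -0.0263 0.018 0" --pt "0 0 0 0 -0.123" --pt "0 0 0 0 -0.123" --pt "0 0 0 0 -0.123" --pt "0 0 0 0 -0.123" --pt "0 0 0 0 0" --pt "0 0 0 0 0"

```text
time_s: 2.73
position: [0.5729, -0.0306, 0.1523]
tcp_rot: [[-0.973, -0.232, -0.001], [-0.232, 0.973, 0.001], [0.001, 0.001, -1.0]]
force: [-1.0, 0.9, -0.9]
opening: 1.003
grasp_force: 0.0
```

```bash
python3 - <<'E'
from h import *
s=read_state(); R=s['tcp_rot']; p=s['position']; print(p,R.round(3).tolist(),s['joint_positions'].round(1))
im,d,W=pts('wrist'); np.savez('w2.npz',im=im,W=W)
hsv=cv2.cvtColor(im,cv2.COLOR_BGR2HSV)
L=(W-p)@R
ok=(W[...,2]>.004)&(W[...,2]<.045)&(abs(L[...,0])<.12)&(abs(L[...,1])<.05)
Q=L[ok]; print(len(Q),Q.min(0),Q.max(0))
for a in np.arange(Q[:,0].min(),Q[:,0].max(),.01):
    k=(Q[:,0]>=a)&(Q[:,0]<a+.01); print(a.round(3),k.sum(),Q[k,1].min().round(4),Q[k,1].max().round(4),Q[k,2].min().round(4)) if k.sum()>3 else 0
E
```

```text
[ 0.57293974 -0.03064406  0.15232436] [[-0.973, -0.232, -0.001], [-0.232, 0.973, 0.001], [0.001, 0.001, -1.0]] [ -14.2   32.7   94.     0.    53.4 -117.6]
4028 [-0.0876155  -0.0233523   0.11620932] [0.07226753 0.01037718 0.14685676]
-0.088 96 -0.0135 0.0036 0.125
-0.078 125 -0.0167 0.0058 0.1216
-0.068 177 -0.019 0.008 0.121
-0.058 209 -0.0188 0.0079 0.1206
-0.048 214 -0.0186 0.0078 0.1204
-0.038 218 -0.0197 0.0077 0.1207
-0.028 204 -0.0227 0.0104 0.1176
-0.018 308 -0.0226 0.0103 0.1166
-0.008 301 -0.0234 0.0102 0.117
0.002 337 -0.0233 0.01 0.1169
0.012 329 -0.023 0.0099 0.1169
0.022 359 -0.0229 0.0101 0.1162
0.032 276 -0.0204 0.0072 0.1198
0.042 275 -0.0202 0.0059 0.1207
0.052 294 -0.0212 0.0058 0.12
0.062 306 -0.0209 0.0058 0.1205
```

Request:
send_rows --pt "0 0.002 -0.0064 0.02 0" --pt "0 0 0 0.025 0" --pt "0 0 0 0.025 0" --pt "0 0 0 0.025 0" --pt "0 0 0 0.02 0" --pt "0 0 0 0.012 0" --pt "0 0 0 0.007 0" --pt "0 0 0 0 0" --pt "120 0 0 0 0" --pt "255 0 0 0 0" --pt "255 0 0 0 0" --pt "255 0 0 0 0" --pt "255 0 0 0 0" --pt "255 0 0 0 0" --pt "255 0 0 0 0"

```text
time_s: 4.03
position: [0.5733, -0.0389, 0.0189]
tcp_rot: [[-0.972, -0.233, 0.0], [-0.233, 0.972, -0.0], [-0.0, -0.0, -1.0]]
force: [0.4, -0.1, 0.7]
opening: 0.555
grasp_force: 0.0
```

Request:
send_rows --pt "255 0 0 0 0" --pt "255 0 0 0 0" --pt "255 0 0 0 0" --pt "255 0 0 0 0" --pt "255 0 0 0 0" --pt "255 0 0 0 0"

```text
time_s: 4.53
position: [0.573, -0.0387, 0.0186]
tcp_rot: [[-0.973, -0.233, -0.0], [-0.233, 0.973, 0.0], [0.0, 0.0, -1.0]]
force: [-1.1, 1.2, 1.5]
opening: 0.386
grasp_force: 30.0
```

Request:
send_rows --pt "255 0 0 -0.01 0" --pt "255 0 0 -0.026 0" --pt "255 0 0 -0.026 0" --pt "255 0 0 -0.026 0" --pt "255 0 0 -0.026 0" --pt "255 0 0 -0.026 0" --pt "255 0 0 -0.026 0" --pt "255 0 0 -0.026 0" --pt "255 -0.0043 0.0305 0 0" --pt "255 -0.0043 0.0305 0 0" --pt "255 -0.0043 0.0305 0 0" --pt "255 -0.0043 0.0305 0 0" --pt "255 -0.0043 0.0305 0 0" --pt "255 -0.0043 0.0305 0 0" --pt "255 -0.0043 0.0305 0 0" --pt "255 -0.0043 0.0305 0 0" --pt "255 0 0 0 0.113" --pt "255 0 0 0 0.113" --pt "255 0 0 0 0" --pt "255 0 0 0 0"

```text
time_s: 6.2
position: [0.5495, 0.2063, 0.2107]
tcp_rot: [[-1.0, -0.012, -0.0], [-0.012, 1.0, -0.0], [0.0, -0.0, -1.0]]
force: [0.3, -0.3, -2.0]
opening: 0.387
grasp_force: 30.0
```

```bash
python3 - <<'E'
from h import *
s=read_state(); R=s['tcp_rot']; p=s['position']; print(p,R.round(4).tolist(),s['force'],s['opening'])
im,d,W=pts('wrist'); np.savez('w3.npz',im=im,W=W)
cv2.imwrite('pics/w3.png',im)
L=(W-p)@R
ok=(abs(L[...,0])<.12)&(abs(L[...,1])<.02)&(L[...,2]>-.03)&(L[...,2]<.03)
Q=L[ok]
for a in np.arange(.02,.09,.01):
    k=(Q[:,0]>=a)&(Q[:,0]<a+.01); print(a.round(3),k.sum(),Q[k,0].max().round(4),Q[k,1].min().round(4),Q[k,1].max().round(4),Q[k,2].min().round(4)) if k.sum()>3 else 0
hsv=cv2.cvtColor(im,cv2.COLOR_BGR2HSV)
reg=(W[...,0]>.44)&(W[...,0]<.615)&(abs(W[...,1]-.205)<.05)&(W[...,2]>.035)&(W[...,2]<.125)
br=reg&(hsv[...,1]>90);P=W[br]; P=P[P[:,0]<.54]; print('lowfork',len(P),np.percentile(P,[2,50,98],axis=0).round(4).tolist())
E
```

```text
[0.54948175 0.2063361  0.21071843] [[-0.9999, -0.0124, -0.0001], [-0.0124, 0.9999, -0.0004], [0.0001, -0.0004, -1.0]] [ 0.25402011 -0.28435928 -2.04073204] 0.3865184138803401
0.02 1375 0.03 -0.0182 0.0156 -0.017
0.03 879 0.04 -0.0153 0.0128 -0.0136
0.04 915 0.05 -0.0148 0.0122 -0.0136
0.05 993 0.06 -0.0151 0.0127 -0.0133
0.06 1051 0.07 -0.0148 0.0125 -0.0136
0.07 226 0.0706 -0.0148 0.0124 -0.0126
lowfork 46 [[0.4944, 0.2249, 0.0686], [0.5013, 0.2322, 0.0724], [0.5073, 0.2335, 0.0755]]
```

View pics/w3.png

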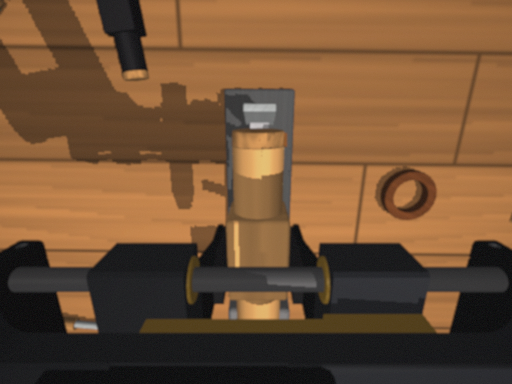

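The wrist view shows the mandrel held level, its cork end at (260,140), just uphill of the stop at (260,112) and centred between the fork tips. Next I lower it so that the upper fork pivots it in the pads.

Request:
send_rows --pt "255 0 0 0.02 0" --pt "255 0 0 0.025 0" --pt "255 0 0 0.025 0" --pt "255 0 0 0.015 0" --pt "255 0 0 0.01 0" --pt "255 0 0 0.003 0" --pt "255 0 0 0.003 0" --pt "255 0 0 0.002 0" --pt "255 0 0 0.002 0" --pt "255 0 0 0 0"

```text
time_s: 7.08
position: [0.5502, 0.2065, 0.1061]
tcp_rot: [[-1.0, -0.009, 0.001], [-0.009, 1.0, 0.0], [-0.001, 0.0, -1.0]]
force: [-0.3, -0.4, -1.5]
opening: 0.391
grasp_force: 30.0
```

Request:
send_rows --pt "255 0 0 0.002 0" --pt "255 0 0 0.002 0" --pt "255 0 0 0.002 0" --pt "255 0 0 0.002 0" --pt "255 0 0 0.001 0" --pt "255 0 0 0 0"

```text
time_s: 7.58
position: [0.5501, 0.2071, 0.0977]
tcp_rot: [[-1.0, -0.01, 0.002], [-0.01, 1.0, 0.001], [-0.002, 0.001, -1.0]]
force: [-2.0, 1.2, 5.3]
opening: 0.389
grasp_force: 30.0
```

Request:
send_rows --pt "255 0 0 0.0015 0" --pt "255 0 0 0.0015 0" --pt "255 0 0 0.0015 0" --pt "255 0 0 0.0015 0" --pt "255 0 0 0 0"

```text
time_s: 8.0
position: [0.55, 0.2072, 0.0916]
tcp_rot: [[-1.0, -0.01, 0.002], [-0.01, 1.0, 0.001], [-0.002, 0.001, -1.0]]
force: [-1.9, 2.2, 4.2]
opening: 0.39
grasp_force: 30.0
```

Request:
send_rows --pt "255 0 0 0.0015 0" --pt "255 0 0 0.0015 0" --pt "255 0 0 0 0"

```text
time_s: 8.25
position: [0.5502, 0.2072, 0.0887]
tcp_rot: [[-1.0, -0.01, 0.002], [-0.01, 1.0, 0.001], [-0.002, 0.001, -1.0]]
force: [-1.4, 2.1, 4.7]
opening: 0.388
grasp_force: 30.0
```

```bash
cat > ml.py <<'E'
from h import *
import sys
s=read_state(); p=s['position']; print(p,s['force'])
im,d,W=pts('wrist'); cv2.imwrite('pics/'+sys.argv[1],im)
psi=np.radians(.5);a=np.radians(18)
X=np.array([np.cos(a)*np.cos(psi),np.cos(a)*np.sin(psi),np.sin(a)]);Y=np.array([-np.sin(psi),np.cos(psi),0]);Z=np.cross(X,Y)
L=(W-[.544,.206,.085])@np.stack([X,Y,Z],1)
ok=(abs(L[...,1])<.006)&(L[...,2]>0)&(L[...,2]<.05)
Q=L[ok]
for x in np.arange(-.09,.12,.01):
    k=(Q[:,0]>=x)&(Q[:,0]<x+.01); print(x.round(3),k.sum(),np.median(Q[k,2]).round(4),Q[k,2].max().round(4)) if k.sum()>3 else 0
hsv=cv2.cvtColor(im,cv2.COLOR_BGR2HSV)
bm=(abs(L[...,1])<.009)&(L[...,2]>.004)&(L[...,2]<.02)&(hsv[...,1]>60)&(L[...,0]>-.085)&(L[...,0]<-.04)
sm=(abs(L[...,1])<.009)&(L[...,2]>.008)&(L[...,2]<.02)&(hsv[...,1]<=60)&(L[...,0]>-.085)&(L[...,0]<-.05)
for k in(bm,sm):
    if k.any(): print(k.sum(),np.percentile(L[k],[1,5,50,95,99],axis=0).round(4)[:,0])
k=(L[...,0]>-.06)&(L[...,0]<-.03)&(L[...,2]>-.002)&(abs(L[...,1])<.02)
print('y span',np.percentile(L[k][:,1],[2,98]))
E
python3 ml.py w4.png
```

```text
[0.55022974 0.20724877 0.08874154] [-1.39154782  2.06375146  4.69676715]
-0.08 414 0.0133 0.0153
-0.07 146 0.0161 0.0177
-0.06 403 0.0161 0.0184
-0.05 406 0.016 0.0179
-0.04 395 0.0156 0.0183
-0.03 395 0.0152 0.0174
-0.02 415 0.0182 0.0201
-0.01 403 0.0182 0.0201
-0.0 401 0.0178 0.0197
0.01 90 0.0177 0.0187
0.02 130 0.0172 0.0185
0.03 344 0.0136 0.0173
0.04 114 0.0133 0.0157
1369 [-0.0632 -0.0623 -0.0517 -0.0412 -0.0402]
529 [-0.0779 -0.0776 -0.0732 -0.0701 -0.07  ]
y span [-0.01874989  0.0185254 ]
```

View pics/w4.png

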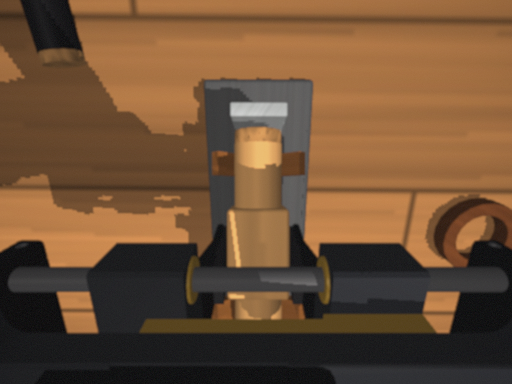

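It is pivoted into both forks (cork end at (258,133), 7 mm short of the stop edge at (258,112)), with about 1.5° of tilt still to come. I press down a touch more, then slide down-slope.

Request:
send_rows --pt "255 0 0 0.001 0" --pt "255 0 0 0.001 0" --pt "255 0 0 0 0"

```text
time_s: 8.55
position: [0.5504, 0.2073, 0.0874]
tcp_rot: [[-1.0, -0.009, 0.002], [-0.009, 1.0, 0.001], [-0.002, 0.001, -1.0]]
force: [-3.1, 2.1, 9.4]
opening: 0.392
grasp_force: 30.0
```

Request:
send_rows --pt "255 0.001 0 0.0003 0" --pt "255 0.001 0 0.0003 0" --pt "255 0.001 0 0.0003 0" --pt "255 0.001 0 0.0003 0" --pt "255 0.001 0 0.0003 0" --pt "255 0 0 0 0"

```text
time_s: 9.05
position: [0.55, 0.2074, 0.0873]
tcp_rot: [[-1.0, -0.009, 0.013], [-0.009, 1.0, 0.002], [-0.013, 0.002, -1.0]]
force: [1.8, 2.0, 10.3]
opening: 0.388
grasp_force: 30.0
```

Request:
send_rows --pt "255 0.001 0 0.0003 0" --pt "255 0.001 0 0.0003 0" --pt "255 0.001 0 0.0003 0" --pt "255 0 0 0 0"

```text
time_s: 9.38
position: [0.5471, 0.2074, 0.0863]
tcp_rot: [[-1.0, -0.009, 0.013], [-0.009, 1.0, 0.003], [-0.013, 0.002, -1.0]]
force: [3.4, 1.8, 10.2]
opening: 0.388
grasp_force: 30.0
```

```bash
python3 - <<'E'
from h import *
s=read_state(); print({k:np.round(v,3) for k,v in s.items()})
E
python3 ml.py w5.png
```

```text
{'time_s': np.float64(9.383), 'joint_positions': array([ 9.8140e+00,  3.8831e+01,  9.5256e+01,  2.6000e-02,  4.5177e+01,
       -8.0698e+01]), 'qvel': array([ 0.065, -0.039, -0.109,  0.058,  0.243, -0.132]), 'tau': array([  0.046, -37.737,  -6.979,  -0.232,   1.023,  -0.064]), 'position': array([0.547, 0.207, 0.086]), 'tcp_rot': array([[-1.   , -0.009,  0.013],
       [-0.009,  1.   ,  0.003],
       [-0.013,  0.002, -1.   ]]), 'force': array([ 3.413,  1.753, 10.233]), 'moment': array([ 0.268, -0.527, -0.077]), 'grasp_force': np.float64(29.998), 'opening': np.float64(0.388)}
[0.54706248 0.20737771 0.08633636] [ 3.41302551  1.75310333 10.23258271]
-0.08 410 0.0133 0.0158
-0.07 308 0.0128 0.0147
-0.06 396 0.013 0.0154
-0.05 395 0.0131 0.0156
-0.04 396 0.0131 0.0152
-0.03 413 0.0134 0.0177
-0.02 398 0.0166 0.0182
-0.01 405 0.0166 0.0181
-0.0 338 0.0165 0.0184
0.02 249 0.016 0.0186
0.03 344 0.0131 0.0151
1586 [-0.0673 -0.0662 -0.0538 -0.0414 -0.0403]
522 [-0.0777 -0.0774 -0.0734 -0.0702 -0.0701]
y span [-0.01887954  0.01849718]
```

Request:
send_rows --pt "255 0.001 0 0.0003 0" --pt "255 0.001 0 0.0003 0" --pt "255 0 0 0 0"

```text
time_s: 9.68
position: [0.545, 0.2074, 0.0857]
tcp_rot: [[-1.0, -0.009, 0.012], [-0.009, 1.0, 0.003], [-0.013, 0.002, -1.0]]
force: [3.3, 2.6, 9.9]
opening: 0.387
grasp_force: 30.0
```

Request:
send_rows --pt "255 0.001 0 0.0003 0" --pt "255 0.001 0 0.0003 0" --pt "255 0 0 0 0"

```text
time_s: 9.93
position: [0.5448, 0.2074, 0.0856]
tcp_rot: [[-1.0, -0.009, 0.016], [-0.009, 1.0, 0.003], [-0.016, 0.003, -1.0]]
force: [5.8, 1.3, 10.4]
opening: 0.389
grasp_force: 30.0
```

Request:
send_rows --pt "255 0.001 0 0.0003 0" --pt "255 0.001 0 0.0003 0" --pt "255 0 0 0 0"

```text
time_s: 10.18
position: [0.5448, 0.2074, 0.0856]
tcp_rot: [[-1.0, -0.009, 0.021], [-0.009, 1.0, 0.003], [-0.021, 0.003, -1.0]]
force: [8.0, 0.8, 10.5]
opening: 0.388
grasp_force: 30.0
```

```bash
python3 ml.py w6.png | tail -4
```

```text
0.03 247 0.0131 0.0151
1720 [-0.0696 -0.0683 -0.055  -0.0416 -0.0405]
507 [-0.0779 -0.0775 -0.0738 -0.0702 -0.07  ]
y span [-0.01883764  0.01850214]
```

Request:
send_rows --pt "140 0 0 0 0" --pt "120 0 0 0 0" --pt "100 0 0 0 0" --pt "80 0 0 0 0" --pt "60 0 0 0 0" --pt "40 0 0 0 0" --pt "40 0 0 0 0" --pt "40 0 0 0 0" --pt "40 0 0 0 0"

```text
time_s: 10.98
position: [0.5357, 0.2063, 0.0812]
tcp_rot: [[-1.0, -0.009, -0.0], [-0.009, 1.0, -0.0], [0.0, -0.0, -1.0]]
force: [-0.5, -1.0, 0.4]
opening: 0.836
grasp_force: 0.0
```

```bash
python3 ml.py w7.png | tail -4; python3 -c "
from rig import *
s=read_state();print(s['opening'],s['position'],s['tcp_rot'].round(3).tolist())"
```

```text
0.02 171 0.0164 0.0182
1727 [-0.0695 -0.0683 -0.0548 -0.0415 -0.0404]
501 [-0.0778 -0.0776 -0.0737 -0.0702 -0.07  ]
y span [-0.0186612   0.01860162]
0.8380920940913742 [0.53568097 0.20631876 0.08125766] [[-1.0, -0.009, -0.0], [-0.009, 1.0, -0.0], [0.0, -0.0, -1.0]]
```

View pics/w7.png

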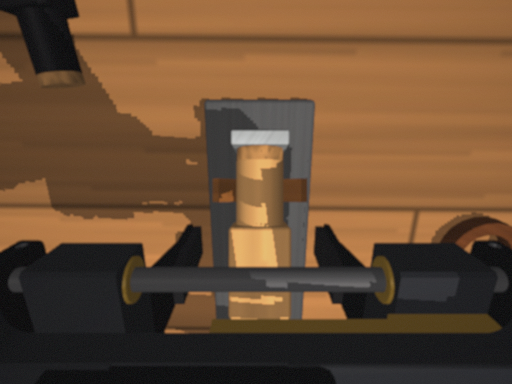

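The cork end at (260,152) touches the stop plate at (260,137), and it stayed there when released. I retreat straight up and go over the switch.

Request:
send_rows --pt "40 0 0 -0.01 0" --pt "40 0 0 -0.02 0" --pt "40 0 0 -0.03 0" --pt "40 0 0 -0.035 0" --pt "40 0 0 -0.035 0" --pt "40 0 0 -0.035 0" --pt "40 0 0 -0.035 0" --pt "40 0 0 -0.035 0" --pt "255 -0.0038 -0.0363 0 0" --pt "255 -0.0038 -0.0363 0 0" --pt "255 -0.0038 -0.0363 0 0" --pt "255 -0.0038 -0.0363 0 0" --pt "255 -0.0038 -0.0363 0 0" --pt "255 -0.0038 -0.0363 0 0" --pt "255 -0.0038 -0.0363 0 0" --pt "255 -0.0038 -0.0363 0 0" --pt "255 -0.0038 -0.0363 0 0" --pt "255 -0.0038 -0.0363 0 0" --pt "255 -0.0038 -0.0363 0 0" --pt "255 -0.0038 -0.0363 0 0"

```text
time_s: 12.7
position: [0.585, -0.2305, 0.3172]
tcp_rot: [[-1.0, -0.009, 0.0], [-0.009, 1.0, -0.0], [-0.0, -0.0, -1.0]]
force: [-0.0, -0.5, 0.3]
opening: 0.04
grasp_force: 0.0
```

Request:
send_rows --pt "255 0 0 0 0.125" --pt "255 0 0 0 0.125" --pt "255 0 0 0 0.125" --pt "255 0 0 0 0.125" --pt "255 0 0 0 0.125" --pt "255 0 0 0 0.125" --pt "255 0 0 0 0.125" --pt "255 0 0 0 0.125" --pt "255 0 0 0 0.125" --pt "255 0 0 0 0.125" --pt "255 0 0 0 0.125" --pt "255 0 0 0 0.125" --pt "255 0 0 0 0.125" --pt "255 0 0 0 0.125" --pt "255 0 0 0 0" --pt "255 0 0 0 0"

```text
time_s: 14.03
position: [0.5852, -0.2287, 0.3169]
tcp_rot: [[0.166, 0.986, 0.0], [0.986, -0.166, -0.0], [-0.0, 0.0, -1.0]]
force: [1.2, 0.4, 0.1]
opening: 0.005
grasp_force: 0.0
```

```bash
cat > bt.py <<'E'
from h import *
import sys
s=read_state(); R=s['tcp_rot']; p=s['position']; print(p,R.round(3).tolist(),s['opening'],s['joint_positions'].round(1))
im,d,W=pts('wrist'); cv2.imwrite('pics/'+sys.argv[1],im); np.savez('w8.npz',im=im,W=W)
hsv=cv2.cvtColor(im,cv2.COLOR_BGR2HSV)
g=np.array([.579,-.2285,.1666])
D=np.linalg.norm(W-g,axis=-1)
br=(D<.028)&(hsv[...,1]<60)
P=W[br]; 
for _ in range(5):
    c=P.mean(0); n=np.linalg.svd(P-c,full_matrices=False)[2][2]; n*=np.sign(n[2]); Q=W[(D<.03)]; P=Q[abs((Q-c)@n)<.002]
print('face',len(P),c,n,'tilt',np.arccos(n[2]),'swivel pt',c-.056*n)
h=(W-c)@n; rr=np.linalg.norm((W-c)-h[...,None]*n,axis=-1)
f=W[(abs(h)<.002)&(rr<.028)]; e1=np.cross([0,0,1],n); e1/=np.linalg.norm(e1); e2=np.cross(n,e1)
F=np.stack([(f-c)@e1,(f-c)@e2],1); (a,b),r=cv2.minEnclosingCircle((F*1000).astype(np.float32)); print('face circle',a,b,r,c+(a*e1+b*e2)/1000)
f=W[(abs(h-.024)<.003)&(rr<.045)]; F=np.stack([(f-c)@e1,(f-c)@e2],1)*1000
A=np.c_[F,np.ones(len(F))]; sol=np.linalg.lstsq(A,(F**2).sum(1),rcond=None)[0]; a,b=sol[:2]/2; print('rim fit',len(F),a,b,np.sqrt(sol[2]+a*a+b*b),'h',np.median((f-c)@n),'ctr on face',c+(a*e1+b*e2)/1000)
E
python3 bt.py w8.png
```

```text
[ 0.58515186 -0.22869823  0.3169289 ] [[0.166, 0.986, 0.0], [0.986, -0.166, -0.0], [-0.0, 0.0, -1.0]] 0.005184489544756962 [-31.5  26.2  75.9  -0.   77.9 -22. ]
face 1103 [ 0.57918023 -0.23003764  0.16548187] [0.06145777 0.41650983 0.90705154] tilt 0.4345691033657393 swivel pt [ 0.57573859 -0.25336219  0.11468698]
face circle 0.040287721902132034 -0.19582465291023254 21.462291717529297 [ 0.5791663  -0.22985603  0.16539942]
rim fit 969 -0.09919129321862805 -0.31367898474728406 33.11802527952155 h 0.023790461243046766 ctr on face [ 0.57931989 -0.22977064  0.1653498 ]
```

View pics/w8.png

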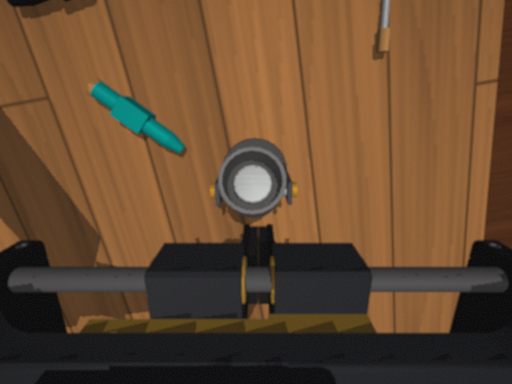

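The switch view shows the button face at (253,183) in its shroud rim, pivots at (213,190) and (293,190), and the closed fingers in line with the swivel axis. I approach on the button's axis.

Request:
send_rows --pt "255 0.0263 -0.0062 0 0" --pt "255 0 0 0.025 0" --pt "255 0 0 0.03 0" --pt "255 0 0 0.025 0" --pt "255 0 0 0.0167 0" --pt "255 0 0 0 0" --pt "255 0 0 0 0"

```text
time_s: 14.67
position: [0.5834, -0.2017, 0.2192]
tcp_rot: [[0.168, 0.986, -0.002], [0.986, -0.168, 0.001], [0.001, -0.002, -1.0]]
force: [0.6, -0.2, 0.8]
opening: 0.01
grasp_force: 0.0
```

Request:
send_rows --pt "255 -0.0042 0 0.0091 0" --pt "255 -0.0042 0 0.0091 0" --pt "255 -0.0042 0 0.0091 0" --pt "255 -0.0021 0 0.0045 0" --pt "255 -0.0021 0 0.0045 0" --pt "255 0 0 0 0" --pt "255 0 0 0 0"

```text
time_s: 15.25
position: [0.5807, -0.2186, 0.1831]
tcp_rot: [[0.17, 0.986, -0.0], [0.986, -0.17, 0.0], [0.0, -0.0, -1.0]]
force: [-0.5, -0.6, 1.0]
opening: 0.006
grasp_force: 0.0
```

Request:
send_rows --pt "255 -0.0008 0 0.0018 0" --pt "255 -0.0008 0 0.0018 0" --pt "255 -0.0008 0 0.0018 0" --pt "255 0 0 0 0" --pt "255 0 0 0 0"

```text
time_s: 15.67
position: [0.5809, -0.2208, 0.1786]
tcp_rot: [[0.169, 0.986, 0.001], [0.986, -0.169, -0.0], [-0.0, 0.001, -1.0]]
force: [-0.3, -0.4, 5.1]
opening: 0.009
grasp_force: 1.8
```

Request:
send_rows --pt "255 -0.0008 0 0.0018 0" --pt "255 -0.0008 0 0.0018 0" --pt "255 0 0 0 0"

```text
time_s: 15.92
position: [0.5806, -0.2225, 0.1748]
tcp_rot: [[0.169, 0.986, 0.001], [0.986, -0.169, -0.0], [-0.0, 0.001, -1.0]]
force: [-0.3, 2.0, 5.6]
opening: 0.004
grasp_force: 3.1
```

Request:
send_rows --pt "255 -0.0008 0 0.0018 0" --pt "255 -0.0008 0 0.0018 0" --pt "255 -0.0004 0 0.0009 0" --pt "255 0 0 0 0"

```text
time_s: 16.25
position: [0.5804, -0.2243, 0.171]
tcp_rot: [[0.169, 0.986, 0.002], [0.986, -0.169, -0.0], [0.0, 0.002, -1.0]]
force: [-0.1, 3.0, 8.6]
opening: 0.005
grasp_force: 4.4
```

Request:
send_rows --pt "255 -0.0004 0 0.0009 0" --pt "255 -0.0004 0 0.0009 0" --pt "255 0 0 0 0"

```text
time_s: 16.5
position: [0.5804, -0.2245, 0.1707]
tcp_rot: [[0.169, 0.986, 0.002], [0.986, -0.169, 0.0], [0.001, 0.002, -1.0]]
force: [-1.5, 5.3, 15.3]
opening: 0.005
grasp_force: 7.8
```

Bottomed: 16 N along the axis and no further travel. I hold 1.6 s, then back out along the axis.

Request:
send_rows --pt "255 0 0 0 0" --pt "255 0 0 0 0" --pt "255 0 0 0 0" --pt "255 0 0 0 0" --pt "255 0 0 0 0" --pt "255 0 0 0 0" --pt "255 0 0 0 0" --pt "255 0 0 0 0" --pt "255 0 0 0 0" --pt "255 0 0 0 0" --pt "255 0 0 0 0" --pt "255 0 0 0 0" --pt "255 0 0 0 0" --pt "255 0 0 0 0" --pt "255 0 0 0 0" --pt "255 0 0 0 0" --pt "255 0 0 0 0" --pt "255 0 0 0 0" --pt "255 0 0 0 0"

```text
time_s: 18.08
position: [0.5805, -0.2244, 0.1707]
tcp_rot: [[0.169, 0.986, 0.003], [0.986, -0.169, 0.0], [0.001, 0.002, -1.0]]
force: [-2.3, 5.2, 14.8]
opening: 0.006
grasp_force: 7.8
```

Request:
send_rows --pt "255 0.0013 0 -0.0027 0" --pt "255 0.0013 0 -0.0027 0" --pt "255 0.0021 0 -0.0045 0" --pt "255 0.0021 0 -0.0045 0" --pt "255 0.0042 0 -0.0091 0" --pt "255 0.0042 0 -0.0091 0" --pt "255 0.0042 0 -0.0091 0" --pt "255 0.0042 0 -0.0091 0" --pt "255 0 0 -0.03 0" --pt "255 0 0 -0.035 0" --pt "255 -0.013 0 -0.035 0" --pt "255 -0.013 0.006 0 0" --pt "255 0 0 0 0" --pt "255 0 0 0 0"

```text
time_s: 19.25
position: [0.5848, -0.2284, 0.3188]
tcp_rot: [[0.17, 0.985, -0.0], [0.985, -0.17, 0.001], [0.0, -0.001, -1.0]]
force: [-0.6, 0.4, -0.4]
opening: 0.007
grasp_force: 0.0
```

```bash
python3 bt.py w9.png; python3 - <<'E'
from h import *
im,d,W=pts('top'); z=np.load('top.npz')
cv2.imwrite('pics/top2.png',cv2.resize(im,(800,600)))
E
```

```text
[ 0.58480432 -0.22842531  0.31876968] [[0.17, 0.985, -0.0], [0.985, -0.17, 0.001], [0.0, -0.001, -1.0]] 0.006963610997676537 [-31.5  26.1  75.8   0.   78.2 -21.7]
face 1092 [ 0.57903219 -0.22992095  0.16544704] [0.06204532 0.42216861 0.90439153] tilt 0.44084473578838923 swivel pt [ 0.57555766 -0.25356239  0.11480111]
face circle -0.12656570971012115 -0.2695099413394928 21.550399780273438 [ 0.57919285 -0.2296982   0.16533204]
rim fit 953 -0.18968976676415594 -0.045962750128921925 33.1540106673294 h 0.023807355488058447 ctr on face [ 0.57922591 -0.2299074   0.16542742]
```

View pics/top2.png

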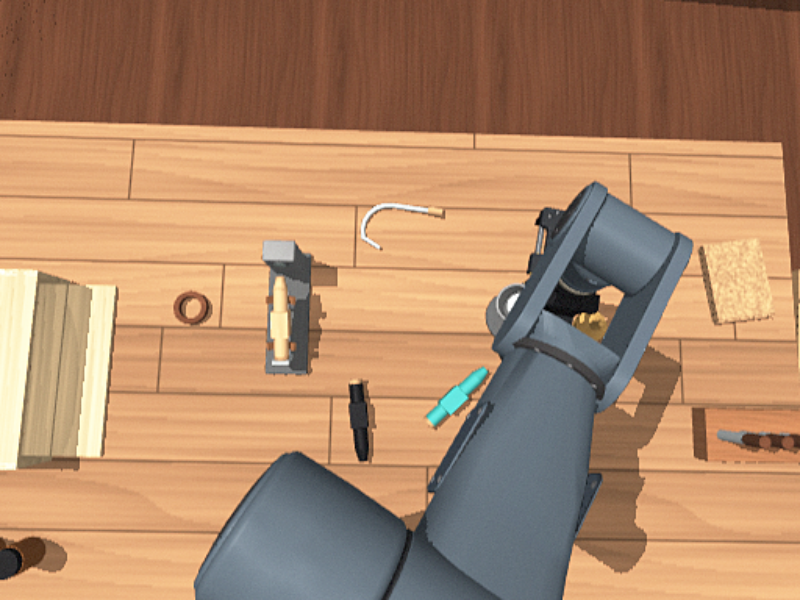

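The mandrel lies in the forks at (281,318), its cork end at the stop (281,362). The bocal at (400,215), the horn ring at (192,308) and the oiler at (592,326) are undisturbed. The head tilt is unchanged and the button is back up.

```bash
python3 -c "
from rig import *
print(hand_in())"
```

```text
the job is handed in; nothing more can be done
None
```

I laid the mandrel in both forks with its cork face against the stop and let go of it. I then pressed the button fully down for about 1.6 s and let it spring back, with the head and bystanders undisturbed. The job was handed in at about 19 s.

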